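# Switch on the induction hob and swipe it up to full power

### The job

Get the mug heating on the induction hob: with the fingertips closed together, touch the on/off key at the left of the control row and lift off, then set the fingertips down on the shortest bar and slide them gently along the row of bars, without lifting off on the way, up to the tallest bar at the right. Finish still holding the fingertips there, resting on the tallest bar, as this sets full power. Do not touch the timer and lock keys, press hard on the glass, or move the mug, bottle, jar and spoon.

Things in the scene. Friction and masses are not known exactly. Their poses are not given: they have to be found in the camera images.
- hob: Fixed, level induction hob, 370 (its x) by 300 (its y) by 60 mm high, top of flat rigid black glass. Origin: centre of underside; x from control edge (nearest the robot) to back, y to the left seen from the robot, z up. Touch controls: one row along y, printed white, flush, 47 mm in from that edge; left to right on/off key, nine bars, timer key, lock key. The printed 190 mm ring is the cooking zone.
- key_power: On/off key, leftmost mark of the row: a broken circle 15 mm across with a short stroke through the gap. Touch field 36 mm (hob x) by 22 mm (hob y). Origin: its middle, on the glass surface (60 mm above the counter); axes as the hob's.
- bar1: The first and shortest of nine white printed power bars, at the left end of their row, 54 mm right of the on/off key: 6 mm wide along the row, 6 mm long across it; each next bar to the right is 2.5 mm longer, 15 mm on, its touch field adjoining. Touch field 15 mm along the row (hob y) by 36 mm across. Origin: its middle, on the glass surface; axes as the hob's.
- bar3: The third bar from the left, 11 mm long. Touch field 15 mm along the row (hob y) by 36 mm across. Origin: its middle, on the glass surface; axes as the hob's.
- bar5: The fifth bar from the left, 16 mm long. Touch field 15 mm along the row (hob y) by 36 mm across. Origin: its middle, on the glass surface; axes as the hob's.
- bar7: The seventh bar from the left, 21 mm long. Touch field 15 mm along the row (hob y) by 36 mm across. Origin: its middle, on the glass surface; axes as the hob's.
- bar9: The ninth and tallest bar (26 mm long), full power, at the right end of the bars, 120 mm from the first; the timer key lies 44 mm further right. Touch field 15 mm along the row (hob y) by 36 mm across. Origin: its middle, on the glass surface; axes as the hob's.
- key_timer: Timer key, a small clock face 14 mm across, touch field 36 x 22 mm, to the right of the bars. Origin: its middle on the glass. Not to be touched.
- key_lock: Lock key, a small padlock, touch field 36 x 22 mm, the rightmost mark. Origin: its middle on the glass. Not to be touched.
- mug: Steel mug, 110 mm across, 115 mm high, with a handle on its own +y side, standing loose on the cooking zone; about 0.35 kg. Origin: centre of its underside. Leave alone.
- bottle: Water bottle, 66 mm across, 200 mm high, loose on the counter left or right of the hob. Origin: centre of its underside. Leave alone.
- jar: Lidded glass jar, 68 mm across, 85 mm high, loose on the counter at the other side of the hob. Origin: centre of its underside. Leave alone.
- spoon: Spoon 190 mm long lying on the counter in front of the hob, along its own x. Leave alone.

How it is judged:
On the way, in this order (a step that is already met when the one before it is completed fails the run):
1. the fingertips touch the on/off key (contact force between the fingers and key_power above 0.3 N and contact force between the fingers and bar1 below 0.1 N), for 0.05 s.
2. the fingertips come off the glass again (contact force between the fingers and hob below 0.05 N), for 0.1 s.
3. the fingertips are set down on the shortest bar (contact force between the fingers and bar1 above 0.3 N and contact force between the fingers and bar3 below 0.1 N), for 0.05 s.
4. the fingertips, sliding along the row, have reached the third bar (contact force between the fingers and bar3 above 0.3 N and contact force between the fingers and bar1 below 0.1 N), for 0.05 s.
5. the fingertips, sliding along the row, have reached the fifth bar (contact force between the fingers and bar5 above 0.3 N and contact force between the fingers and bar3 below 0.1 N), for 0.05 s.
6. the fingertips, sliding along the row, have reached the seventh bar (contact force between the fingers and bar7 above 0.3 N and contact force between the fingers and bar5 below 0.1 N), for 0.05 s.
7. the fingertips, sliding along the row, have reached the ninth and tallest bar (contact force between the fingers and bar9 above 0.3 N and contact force between the fingers and bar7 below 0.1 N), for 0.05 s.
At the end, for the whole second after the job is handed in: After touching the on/off key, lifting off and sliding along bars 1 to 9 in order, the fingertips rest on the ninth, tallest bar's touch field (contact force 0.3 to 30 N) and no longer on the seventh bar's, and mug, bottle, jar and spoon are within 20 mm of where they stood, the mug upright (all of step 7 and contact force between the fingers and bar9 below 30 N and distance of each of mug, bottle, jar, spoon from where it was at the start of the episode below 0.02 m and angle between mug's own z axis and vertical below 0.1 rad); the arm keeps its last pose, push and grip.
It fails at once if the timer key or the lock key is touched (contact force between the fingers and key_timer above 0.3 N or contact force between the fingers and key_lock above 0.3 N).
It fails at once if the glass is pressed with more than 40 N (contact force between any of the fingers, the arm and hob above 40 N).
It fails at once if the fingertips are lifted off (by 12 mm or more) half-way along the row of bars (x of the grasp point in the frame of hob between -0.158 and -0.118 m and y of the grasp point in the frame of hob between -0.024 and 0.036 m and z of the grasp point in the frame of hob between 0.091 and 0.11 m).
It fails at once if the mug, bottle, jar or spoon is moved more than 20 mm, lifted or carried (distance of any of mug, bottle, jar, spoon from where it was at the start of the episode above 0.02 m).
It also fails if it takes over 40 s, if anything falls off the work surface, if the arm or the gripper's body presses on something with over 40 N, if the wrist force passes 120 N, or if a joint passes its speed limit or range.

### The arm

A 7-joint arm with a two-finger parallel gripper is mounted at the origin on the work surface. World frame = base frame: x ahead of the robot, y to its left, z up, the work surface at z = 0. Lengths are in m, angles in rad, forces in N, time in s.
With the tool pointing down it reaches from about 0.4 to 0.85 m from the base axis. Payload 4.5 kg.
Tool frame: the origin (TCP) lies at the very end of the fingers, on their centre line; the grasp point (between the pads) lies behind it (ctrl.hold_point_z is the z of the grasp point in the tool frame, in m); z points along the fingers, y is the line along which they close (so a half turn about z gives the same grasp; the last joint's range is limited). The gripper opens to 88 mm and grips with 3 to 60 N. Pads are 18 mm wide; open, the fingers measure 123 mm over their backs; the gripper's body (75 mm by 187 mm) begins 45 mm behind the grasp point.
Start: joints at [1.314, 0.689, -0.195, 1.565, 0.157, 0.902, -0.215], TCP at [0.179, -0.599, 0.239] pointing down, gripper open.
Joint ranges: [-3.01, 3.01], [-0.46, 2.08], [-1.47, 1.51], [0.13, 2.56], [-1, 4.14], [0.04, 2.09], [-2.66, 2.66]. Speed limits (rad/s): [2.57, 2.57, 3.14, 3.14, 3.14, 3.14, 3.14].

### API

Orientations are given as a rotation vector (axis times angle).
In Python, from station import observe, vision, ctrl gives the robot as it stands. The module is installed in compiled form; this text tells all that it offers.
- The arm moves only by the tool apply_moves, never from a script. Its arguments are lists of equal length, an entry for each row: "translation": the shift along the tool's x, y, z each as a share of 20 cm, from -1 to 1, a list of three; "rot": the turn, a rotation vector about the tool's x, y, z each as a share of 360 degrees, from -1 to 1, a list of three. In form: {"translation": [[x, y, z], ...], "rot": [[ax, ay, az], ...]}. A call has 1 to 12 rows; each row is the pose to reach, as a shift and turn from the pose commanded when the call began, along the tool's axes at that moment, turning the shorter way round; what a row does not reach only later rows make up. A row lasts 1/12 s, in which the tool goes at most 41.7 mm and 7.16 degrees, less where a joint would pass 70% of its speed; a pose out of reach is approached as far as the arm can. A call with a number of a shift or a turn outside -1 to 1 is refused whole. A call with a gripper value outside its range is refused whole. "claw" is the closure, from 0 (fully open) to 1 (shut), set as the call begins (left out, the last holds). The fingers move at their own pace and stop on an object; "newtons" is the grip in N (left out, the last holds). Time passes only in rows, so rows that repeat a pose let the fingers close. It gives the time, the measured TCP pose, the force, the opening and the grip force at its end, in the units of the state.
- observe(): the state, without advancing time (a new reading comes with each control period).
- vision.read_camera(name): name is "scene" or "top" or "wrist"; returns the picture (420x560x3 uint8, blue, green, red); there is no depth.
- vision.camera_params(name): a dict with "fovy" (degrees; the focal length in pixels is half the picture's height over the tangent of half this angle, whatever the lens; pixels are square), "cx", "cy" (the principal point, pixels), "camera_from_world" (4x4, takes a point from world to camera coordinates). Camera axes: x right, y down, z forward; pixel columns grow to the right and rows downward; lengths in m; the calibration is good to about 2 mm. The wrist camera is an equidistant fisheye: a pixel r from the principal point sees the ray r / f radians off the axis. A picture is of the moment at which its call begins: read the wrist's pose just before it. camera_params takes no time and is no camera call; for the wrist camera it gives the pose at the moment of the call.
- ctrl.close_job(): hands the job in; it is judged then, once.
The state is a dict: "time": time; "joint_positions": joint angles; "qvel": joint speeds; "tau": joint torques, N m; "ee_pos": TCP position; "orientation": TCP orientation; "contact_force": force on the tool from outside, world axes, zero at the start; "torque": the same for the moment, N m; "width": finger opening in m; "gripper_force": force on a finger pad.
Only numpy, scipy, OpenCV 4.12 (cv2) and the standard library are available. Lean on these libraries where they do the work, as an engineer would, in place of code of your own. Each camera call takes 0.05 s, during which the arm holds its last target. There are 200 camera calls.

## Working session

There is one attempt and no reset: what is moved stays moved. The work goes in short steps, Python scripts to look and compute and a tool call to move; the robot and the scene stay as the last step left them, time stands still between calls to the robot, and variables do not carry over. Pictures are saved under pics/ and viewed, at most 10 in all, crops included, and the job is handed in when it is done.

Besides the shell and the picture viewer there is one more tool, called after "Request:" by a JSON object that holds its "fn" and its "kwargs". apply_moves: Moves the arm, as the interface text tells. Its arguments: {"type":"object","properties":{"translation":{"type":"array"},"rot":{"type":"array"},"claw":{"type":"number"},"newtons":{"type":"number"}},"required":["translation","rot"]}

```bash
mkdir -p pics
python3 - <<'E'
from station import observe, vision, ctrl
import cv2
s=observe();print({k:s[k] for k in("time","ee_pos","orientation","contact_force","width")},ctrl.hold_point_z)
for n in("scene","top"):
    cv2.imwrite(f"pics/{n}1.png",vision.read_camera(n)); print(n,vision.camera_params(n))
E
```

```text
{'time': 0.0, 'ee_pos': array([ 0.17897204, -0.5981729 ,  0.23793341]), 'orientation': array([-3.10667654e+00, -4.55114811e-01,  6.30488583e-04]), 'contact_force': array([-0.05216869, -0.05927471,  0.44746625]), 'width': 0.08822094052191386} -0.0187
scene {'fovy': 51.66459730526989, 'cx': 279.6013825741011, 'cy': 212.44332875553604, 'camera_from_world': array([[-0.80911388,  0.58732345,  0.0196442 ,  0.47824865],
       [ 0.30543651,  0.44886628, -0.8397783 , -0.15211144],
       [-0.50203911, -0.67347622, -0.54257396,  1.42675975],
       [ 0.        ,  0.        ,  0.        ,  1.        ]])}
top {'fovy': 55.77959234580333, 'cx': 269.5482825644979, 'cy': 203.15774074670102, 'camera_from_world': array([[ 0.02702496, -0.99963376, -0.00141326,  0.03253091],
       [-0.98773973, -0.02648591, -0.1538464 ,  0.57434481],
       [ 0.15375262,  0.00555363, -0.98809376,  0.92682162],
       [ 0.        ,  0.        ,  0.        ,  1.        ]])}
```

View pics/top1.png

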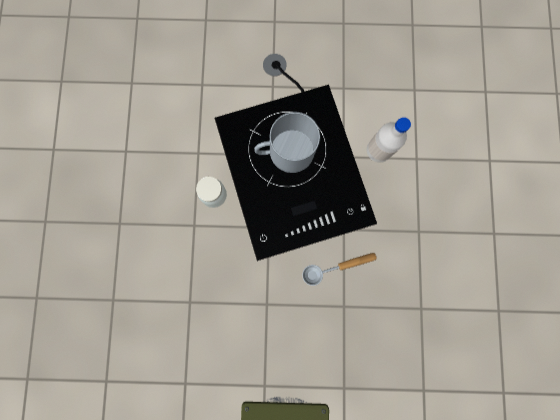

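View pics/scene1.png

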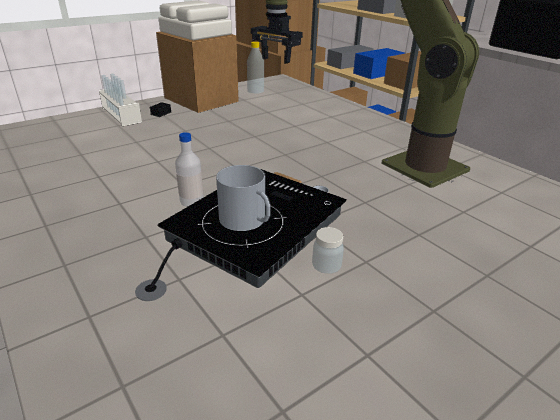

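The top view shows the hob rotated, with the power key at about (263,238), the bars from (286,235) to (334,216), the timer at (350,211), the lock at (363,208) and the spoon in front at about (340,267). Next I'll localise the row on the plane z = 0.06.

```bash
cat > h.py <<'E'
import numpy as np, cv2
from station import observe, vision, ctrl
from scipy.spatial.transform import Rotation as R
def ray(P,uv):
    f=210/np.tan(np.radians(P["fovy"]/2)); T=np.array(P["camera_from_world"])
    d=np.array([(uv[0]-P["cx"])/f,(uv[1]-P["cy"])/f,1]); return -T[:3,:3].T@T[:3,3], T[:3,:3].T@d
def onplane(P,uv,z=.06):
    c,d=ray(P,uv); return c+d*(z-c[2])/d[2]
def pose():
    s=observe(); return s, np.array(s["ee_pos"]), R.from_rotvec(s["orientation"])
E
python3 - <<'E'
from h import *
im=cv2.imread("pics/top1.png"); P=vision.camera_params("top")
g=cv2.cvtColor(im,cv2.COLOR_BGR2GRAY)
m=((g>70)*255).astype(np.uint8)
poly=np.array([[247,235],[350,198],[368,197],[371,217],[300,240],[262,250]]) 
k=np.zeros_like(m); cv2.fillPoly(k,[poly],255); m&=k
n,l,st,c=cv2.connectedComponentsWithStats(m)
o=[]
for i in range(1,n):
    w=g*(l==i); ys,xs=np.nonzero(l==i); ww=g[ys,xs].astype(float); u=(xs@ww/ww.sum(),ys@ww/ww.sum())
    o.append((u[0],u[1],st[i,4],onplane(P,u)))
for a in sorted(o,key=lambda a:a[0]): print(np.round(a[:3],1),a[3].round(4))
s,p,r=pose(); print(r.as_matrix().round(3))
E
```

```text
[248.2 235.7   6. ] [0.4912 0.0964 0.06  ]
[262.  234.9   3. ] [0.4939 0.0638 0.06  ]
[263.1 238.5  22. ] [0.4855 0.0608 0.06  ]
[286. 235.   9.] [0.4952 0.0066 0.06  ]
[291.9 232.8  12. ] [ 0.5009 -0.0072  0.06  ]
[297.7 230.4  17. ] [ 0.507  -0.0208  0.06  ]
[303.5 228.1  20. ] [ 0.5128 -0.0347  0.06  ]
[309.3 225.8  21. ] [ 0.5188 -0.0485  0.06  ]
[315.1 223.6  24. ] [ 0.5245 -0.0623  0.06  ]
[321. 221.  29.] [ 0.5309 -0.0762  0.06  ]
[326.8 218.8  32. ] [ 0.5366 -0.0902  0.06  ]
[332.5 216.5  34. ] [ 0.5427 -0.1038  0.06  ]
[349.  213.6   2. ] [ 0.5506 -0.1432  0.06  ]
[349.3 210.   12. ] [ 0.5593 -0.1441  0.06  ]
[351.5 213.5   2. ] [ 0.551  -0.1492  0.06  ]
[361.  204.6   2. ] [ 0.5732 -0.1722  0.06  ]
[363.  208.1  22. ] [ 0.5648 -0.1769  0.06  ]
[368.  197.4   2. ] [ 0.5914 -0.1892  0.06  ]
[[ 0.958  0.287 -0.001]
 [ 0.287 -0.958  0.002]
 [-0.    -0.002 -1.   ]]
```

Run:
```python
from h import *
P=vision.camera_params("top")
o=np.array([.4855,.0608]); th=np.arctan2(.0793,.2377); hx=np.array([np.cos(th),np.sin(th)]); hy=np.array([-hx[1],hx[0]])
def H(p): return ((p[:2]-o)@hx-.138,(p[:2]-o)@hy)
for n,uv,z in(("ring",(288,149),.06),("mugrim",(295,138),.175),("mugfront",(291,171),.06),("handle",(258,149),.12),("bottle",(402,125),.2),("bottlebase",(376,155),0),("jar",(209,188),.085),("spoonL",(313,274),0.01),("spoonR",(376,256),.01)):
    p=onplane(P,uv,z); print(n,p.round(3),np.round(H(p),3))
print(th)
# desired yaw: tool z down, tool x along -hy or +hy
s,p,r=pose()
for sg in(1,-1):
    x=np.r_[sg*hy,0]; z=np.array([0,0,-1.]); M=np.c_[x,np.cross(z,x),z]
    print(sg,(r.inv()*R.from_matrix(M)).as_rotvec()/(2*np.pi))
    print("shift power +80mm",r.inv().apply(np.r_[o,.14]-p)/.2)
```

```text
ring [0.707 0.006 0.06 ] [ 0.055 -0.122]
mugrim [ 0.697 -0.004  0.175] [ 0.043 -0.129]
mugfront [ 0.652 -0.002  0.06 ] [-0.    -0.112]
handle [0.687 0.078 0.12 ] [ 0.058 -0.048]
bottle [ 0.724 -0.228  0.2  ] [-0.003 -0.35 ]
bottlebase [ 0.715 -0.226  0.   ] [-0.011 -0.345]
jar [0.599 0.192 0.085] [0.011 0.088]
spoonL [ 0.405 -0.064  0.01 ] [-0.254 -0.093]
spoonR [ 0.453 -0.22   0.01 ] [-0.258 -0.256]
0.3220029521701821
1 [-2.13060178e-04 -1.91599297e-04 -2.54951531e-01]
shift power +80mm [ 2.41320181 -2.71644813  0.49420638]
-1 [-1.89977391e-04  2.11256604e-04  2.45048351e-01]
shift power +80mm [ 2.41320181 -2.71644813  0.49420638]
```

The row is fixed now: hob yaw is about 0.322 rad, and both mug and bottle have clearance. I'll approach high with the claw closed.

Request:
{"fn": "apply_moves", "kwargs": {"translation": [[1,-1,0],[1,-1,0],[1,-1,0],[1,-1,0],[1,-1,0],[1,-1,0],[1,-1,0],[1,-1,0],[1,-1,0]], "rot": [[0,0,0],[0,0,0],[0,0,0],[0,0,0],[0,0,0],[0,0,0],[0,0,0],[0,0,0],[0,0,0]], "claw": 1, "newtons": 10}}

```text
time: 0.85
ee_pos: [0.3145, -0.3481, 0.2387]
orientation: [-3.107, -0.463, 0.0]
contact_force: [0.1, -0.8, 0.6]
width: 0.0302
gripper_force: 0.0
```

```bash
python3 -c "
from h import *
s=observe();print(s['joint_positions'],s['ee_pos'],s['width'])"
```

```text
[ 0.85641254  0.49218626 -0.17815569  2.01985342  0.13979838  0.64133541
 -0.68843813] [ 0.31449581 -0.3481154   0.23874042] 0.030223258374005392
```

Request:
{"fn": "apply_moves", "kwargs": {"translation": [[1,-1,0],[1,-1,0],[1,-1,0],[1,-1,0],[1,-1,0],[1,-1,0],[1,-1,0],[1,-1,0],[1,-1,0],[1,-1,0],[1,-1,0],[1,-1,0]], "rot": [[0,0,-0.2],[0,0,-0.2],[0,0,-0.2],[0,0,-0.2],[0,0,-0.2],[0,0,-0.2],[0,0,-0.2],[0,0,-0.2],[0,0,-0.2],[0,0,-0.2],[0,0,-0.2],[0,0,-0.2]]}}

```text
time: 1.85
ee_pos: [0.4477, -0.1025, 0.2384]
orientation: [-2.254, -2.189, 0.0]
contact_force: [0.5, -0.4, -0.4]
width: 0.0004
gripper_force: 0.0
```

```bash
cat >> h.py <<'E'
O=np.array([.4855,.0608]); TH=.322
def plan(target_xy,z):
    hy=np.array([-np.sin(TH),np.cos(TH),0]); zz=np.array([0,0,-1.]); M=np.c_[hy,np.cross(zz,hy),zz]
    s,p,r=pose()
    print("t",s["time"],"ee",p.round(4),"j",s["joint_positions"].round(2),"F",s["contact_force"].round(2),"w",s["width"])
    print("trans",(r.inv().apply(np.r_[target_xy,z]-p)/.2).round(4),"rot",((r.inv()*R.from_matrix(M)).as_rotvec()/2/np.pi).round(4))
E
python3 -c "
from h import *
plan(O,.16)"
```

```text
t 1.85 ee [ 0.4477 -0.1025  0.2384] j [ 0.47  0.51 -0.52  2.04  0.39  0.69 -0.33] F [ 0.48 -0.44 -0.4 ] w 0.0003763247494296443
trans [0.8219 0.1651 0.3919] rot [-0.      0.     -0.0559]
```

Request:
{"fn": "apply_moves", "kwargs": {"translation": [[0.82,0.165,0.2],[0.82,0.165,0.2],[0.82,0.165,0.2],[0.82,0.165,0.2],[0.82,0.165,0.39],[0.82,0.165,0.39],[0.82,0.165,0.39],[0.82,0.165,0.39]], "rot": [[0,0,-0.056],[0,0,-0.056],[0,0,-0.056],[0,0,-0.056],[0,0,-0.056],[0,0,-0.056],[0,0,-0.056],[0,0,-0.056]]}}

```text
time: 2.52
ee_pos: [0.4849, 0.0608, 0.1612]
orientation: [1.832, 2.551, -0.002]
contact_force: [-0.2, 0.1, 0.4]
width: 0.0005
gripper_force: 0.0
```

```bash
python3 -c "
from h import *
plan(O,.09)
for n in ('wrist','top'): cv2.imwrite(f'pics/{n}2.png',vision.read_camera(n))
P=vision.camera_params('wrist'); f=210/np.tan(np.radians(P['fovy']/2)); T=np.array(P['camera_from_world'])
print(P['fovy'],(-T[:3,:3].T@T[:3,3]).round(3))
hr=np.array([np.sin(TH),-np.cos(TH)])
for d in (0,.054,.174,.218):
    q=T@np.r_[O+d*hr,.06,1]; a=np.arctan2(np.hypot(q[0],q[1]),q[2]); print(d,(np.array([P['cx'],P['cy']])+f*a*q[:2]/np.hypot(q[0],q[1])).round(1))
"
```

```text
t 2.5167 ee [0.4849 0.0608 0.1612] j [ 0.08  0.68 -0.49  2.04  0.58  0.57 -0.49] F [-0.19  0.06  0.39] w 0.0005244700203164274
trans [-0.0006  0.0031  0.3562] rot [-0.      0.0002  0.0004]
65.70646984690485 [0.461 0.134 0.307]
0 [279.8 207.6]
0.054 [279.7 267.9]
0.174 [279.6 367.3]
0.218 [279.5 393.4]
```

View pics/wrist2.png

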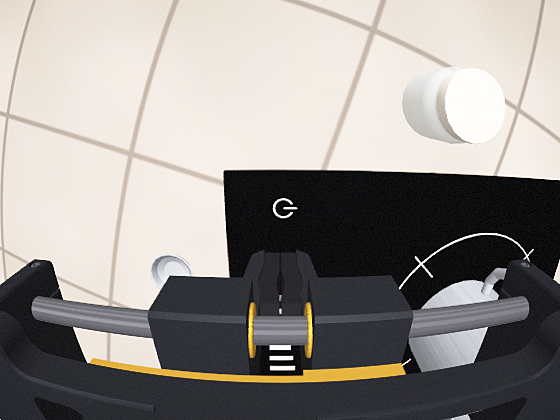

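The wrist view shows the key at (284,208), against a prediction of (280,208), so the map is good to about 2 mm. Descending to 7 mm above the glass.

Request:
{"fn": "apply_moves", "kwargs": {"translation": [[0,0.012,0.2],[0,0.012,0.35],[0,0.012,0.4],[0,0.012,0.43],[0,0.012,0.46],[0,0.012,0.46],[0,0.012,0.46]], "rot": [[0,0,0],[0,0,0],[0,0,0],[0,0,0],[0,0,0],[0,0,0],[0,0,0]]}}

```text
time: 3.2
ee_pos: [0.4876, 0.0629, 0.0696]
orientation: [1.829, 2.553, 0.002]
contact_force: [-0.2, -0.2, -0.8]
width: 0.0007
gripper_force: 0.0
```

```bash
python3 -c "
from h import *
plan(O,.06)"
```

```text
t 3.2 ee [0.4876 0.0629 0.0696] j [-0.04  0.83 -0.3   2.09  0.75  0.33 -0.64] F [-0.15 -0.19 -0.81] w 0.0007225758202334099
trans [-0.0064 -0.0132  0.048 ] rot [0.0003 0.0001 0.0009]
```

Request:
{"fn": "apply_moves", "kwargs": {"translation": [[0,0,0.01],[0,0,0.02],[0,0,0.03],[0,0,0.038],[0,0,0.042],[0,0,0.046],[0,0,0.05],[0,0,0.05]], "rot": [[0,0,0],[0,0,0],[0,0,0],[0,0,0],[0,0,0],[0,0,0],[0,0,0],[0,0,0]]}}

```text
time: 3.87
ee_pos: [0.4869, 0.0631, 0.0604]
orientation: [1.827, 2.554, 0.0]
contact_force: [-2.7, -1.3, 20.5]
width: 0.0002
gripper_force: 10.3
```

Contact confirmed at about 20 N, so contact is stiff at roughly 12 N/mm. Now I'll lift off and move over bar 1, and press more lightly next time.

Request:
{"fn": "apply_moves", "kwargs": {"translation": [[0,0,-0.04],[0,0,-0.12],[0,0,-0.12],[0,0,-0.12],[-0.15,-0.02,-0.12],[-0.279,-0.02,-0.12],[-0.279,-0.02,-0.12],[-0.279,-0.02,-0.08],[-0.279,-0.02,-0.05],[-0.279,-0.02,-0.04],[-0.279,-0.02,-0.04]], "rot": [[0,0,0],[0,0,0],[0,0,0],[0,0,0],[0,0,0],[0,0,0],[0,0,0],[0,0,0],[0,0,0],[0,0,0],[0,0,0]]}}

```text
time: 4.78
ee_pos: [0.5001, 0.0103, 0.0656]
orientation: [-1.824, -2.556, 0.001]
contact_force: [0.9, 0.6, 0.1]
width: 0.0005
gripper_force: 0.0
```

```bash
python3 -c "
from h import *
hr=np.array([np.sin(TH),-np.cos(TH)])
plan(O+.054*hr,.06)
cv2.imwrite('pics/top3.png',cv2.resize(vision.read_camera('top')[150:290,200:400],None,fx=4,fy=4))"
```

```text
t 4.7833 ee [0.5001 0.0103 0.0656] j [ 0.09  0.85 -0.34  2.06  0.76  0.36 -0.53] F [0.85 0.61 0.14] w 0.0005306847276126987
trans [-0.0075  0.0105  0.0282] rot [-0.0003 -0.0002  0.0014]
```

View pics/top3.png

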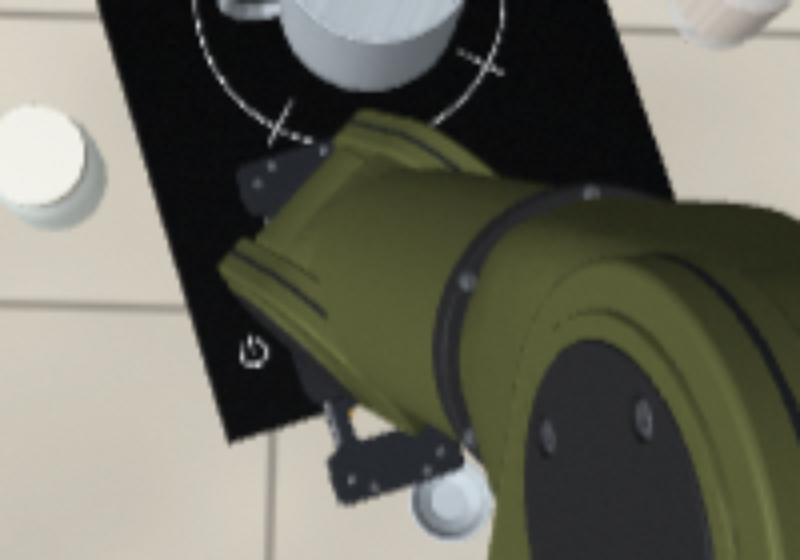

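The view shows the gripper clear of the mug and spoon, over bar 1. Setting down gently.

Request:
{"fn": "apply_moves", "kwargs": {"translation": [[-0.005,0,0.01],[-0.005,0,0.02],[-0.005,0,0.025],[-0.005,0,0.028],[-0.005,0,0.031],[-0.005,0,0.031]], "rot": [[0,0,0],[0,0,0],[0,0,0],[0,0,0],[0,0,0],[0,0,0]]}}

```text
time: 5.33
ee_pos: [0.5014, 0.008, 0.0605]
orientation: [1.828, 2.555, 0.0]
contact_force: [0.8, -0.8, 0.8]
width: 0.0003
gripper_force: 0.0
```

Request:
{"fn": "apply_moves", "kwargs": {"translation": [[0,0,0.002],[0,0,0.004],[0,0,0.004],[0,0,0.004]], "rot": [[0,0,0],[0,0,0],[0,0,0],[0,0,0]]}}

```text
time: 5.67
ee_pos: [0.5014, 0.008, 0.0605]
orientation: [1.828, 2.554, 0.0]
contact_force: [-1.5, -0.8, 9.0]
width: 0.0004
gripper_force: 4.0
```

Request:
{"fn": "apply_moves", "kwargs": {"translation": [[-0.015,0,0],[-0.03,0,0],[-0.045,0,0],[-0.06,0,0],[-0.075,0,0],[-0.09,0,0],[-0.105,0,0],[-0.12,0,0],[-0.135,0,0],[-0.15,0,0],[-0.15,0,0]], "rot": [[0,0,0],[0,0,0],[0,0,0],[0,0,0],[0,0,0],[0,0,0],[0,0,0],[0,0,0],[0,0,0],[0,0,0],[0,0,0]]}}

```text
time: 6.58
ee_pos: [0.5117, -0.0186, 0.0605]
orientation: [1.827, 2.556, 0.006]
contact_force: [-0.8, 3.6, 5.9]
width: 0.0003
gripper_force: 3.1
```

Request:
{"fn": "apply_moves", "kwargs": {"translation": [[-0.015,0,0],[-0.03,0,0],[-0.045,0,0],[-0.06,0,0],[-0.075,0,0],[-0.09,0,0],[-0.105,0,0],[-0.12,0,0],[-0.135,0,0],[-0.15,0,0],[-0.15,0,0]], "rot": [[0,0,0],[0,0,0],[0,0,0],[0,0,0],[0,0,0],[0,0,0],[0,0,0],[0,0,0],[0,0,0],[0,0,0],[0,0,0]]}}

```text
time: 7.5
ee_pos: [0.5214, -0.0471, 0.0605]
orientation: [1.827, 2.556, 0.005]
contact_force: [-1.0, 2.4, 5.3]
width: 0.0006
gripper_force: 3.1
```

```bash
python3 -c "
from h import *
hr=np.array([np.sin(TH),-np.cos(TH)])
plan(O+.114*hr,.06)"
```

```text
t 7.5 ee [ 0.5214 -0.0471  0.0605] j [ 0.23  0.87 -0.38  1.99  0.77  0.42 -0.41] F [-1.03  2.39  5.3 ] w 0.0006116150953310717
trans [-0.0015  0.0005  0.0023] rot [ 0.0004 -0.0003  0.0012]
```

On bar 5 as planned, with the force steady at about 5 N; sliding on to bar 7.

Request:
{"fn": "apply_moves", "kwargs": {"translation": [[-0.015,0,0],[-0.03,0,0],[-0.045,0,0],[-0.06,0,0],[-0.075,0,0],[-0.09,0,0.001],[-0.105,0,0.001],[-0.12,0,0.001],[-0.135,0,0.001],[-0.15,0,0.001],[-0.15,0,0.001]], "rot": [[0,0,0],[0,0,0],[0,0,0],[0,0,0],[0,0,0],[0,0,0],[0,0,0],[0,0,0],[0,0,0],[0,0,0],[0,0,0]]}}

```text
time: 8.42
ee_pos: [0.5311, -0.0748, 0.0605]
orientation: [-1.826, -2.556, -0.006]
contact_force: [-1.0, 4.7, 7.9]
width: 0.0005
gripper_force: 3.9
```

```bash
python3 -c "
from h import *
hr=np.array([np.sin(TH),-np.cos(TH)])
plan(O+.174*hr,.06)"
```

```text
t 8.4167 ee [ 0.5311 -0.0748  0.0605] j [ 0.3   0.89 -0.41  1.95  0.76  0.46 -0.34] F [-1.    4.67  7.85] w 0.0004778979905529964
trans [-0.1544 -0.0029  0.002 ] rot [ 0.0005 -0.0004  0.0013]
```

Request:
{"fn": "apply_moves", "kwargs": {"translation": [[-0.015,0,0],[-0.03,0,0],[-0.045,0,0],[-0.06,0,0],[-0.075,0,0],[-0.09,0,0],[-0.105,0,0],[-0.12,0,0],[-0.135,0,0],[-0.15,0,0],[-0.155,0,0],[-0.155,0,0]], "rot": [[0,0,0],[0,0,0],[0,0,0],[0,0,0],[0,0,0],[0,0,0],[0,0,0],[0,0,0],[0,0,0],[0,0,0],[0,0,0],[0,0,0]]}}

```text
time: 9.42
ee_pos: [0.541, -0.104, 0.0605]
orientation: [-1.826, -2.556, -0.006]
contact_force: [-1.0, 4.0, 8.2]
width: 0.0008
gripper_force: 3.8
```

```bash
python3 -c "
from h import *
hr=np.array([np.sin(TH),-np.cos(TH)])
plan(O+.174*hr,.06)
for n in('wrist','scene'): cv2.imwrite(f'pics/{n}4.png',vision.read_camera(n))"
```

```text
t 9.4167 ee [ 0.541  -0.104   0.0605] j [ 0.36  0.9  -0.43  1.91  0.75  0.5  -0.27] F [-0.98  4.    8.24] w 0.0008420866100869836
trans [-0.0005 -0.0026  0.0025] rot [ 0.0005 -0.0004  0.0013]
```

View pics/wrist4.png

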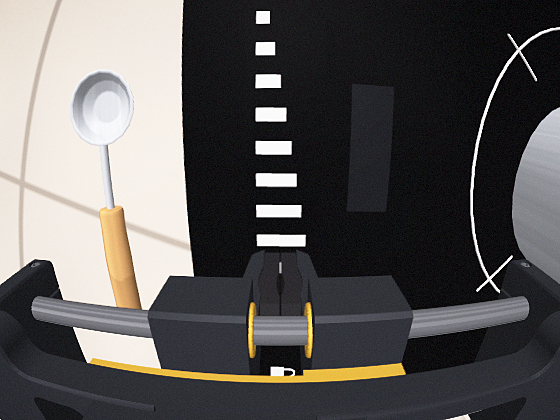

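The view shows bars 1–8, from (262,17) to (281,240). The fingertips cover bar 9 at about 8 N, and the spoon is undisturbed. Handing in.

```bash
python3 -c "
from station import ctrl
print(ctrl.close_job())"
```

```text
the job is handed in; nothing more can be done
None
```

The on/off key was touched and released, the closed fingertips slid along bars 1 to 9 without lifting, and they now rest on the tallest bar at about 8 N; the job is handed in, but no verdict came back.

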